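# Load a chromatography column into its clamp cradle

### The job

Lay the blue-nutted steel column in the two V saddles of the cradle without dropping it, then slide it along the groove against the white inlet seat until the seat is fully home at its stop, and press it there for a moment with a steady push of about 15 to 20 N (above 25 N the seat cracks). Then swing the clamp strap over and press its red tab down firmly, with about 10 N for a moment, so the strap's pad is left resting on the column; never crush the tube with more than 70 N under the pad. Leave the other things on the bench where they are.

Things in the scene. Friction and masses are not known exactly. Their poses are not given: they have to be found in the camera images.
- cradle: Fixed aluminium cradle, base 300 x 110 x 10 (x -135 to 165). Two blue 90-degree V saddles 16 thick at x = -55 and 55; their flanks end 57 up, 24 either side, catching a tube 12 off-centre; between them a 94 gap, clear down to the base. The column's nuts hang outside the saddles. Black inlet housing 82 high at x = 135 to 165. Origin under the base; x along the groove to the inlet seat, z up
- groove (a point): Where the axis of a seated column runs: on the cradle's middle, 50 mm above the bench; same axes as the cradle. With the seat home the column's middle lies 0 to 6 mm beyond this point (+x)
- seat: White inlet seat: a 30 mm disc facing the column's end, 50 mm up on the groove axis; origin in the middle of that face, axes as the cradle's. It starts 95 to 107 from the cradle's origin. Stiff slide, no spring: about 4 N moves it and it stays where left. It travels 4 to 10 to a hard stop, whose depth (105 to 111 from the origin) differs each time and can only be felt
- strap (a joint): Angle of the clamp strap, rad: 0 fully open (leaning 36 degrees beyond upright, away from the groove), 0.63 upright, 2.20 level and just resting on a seated column (its stop lies at 2.4). Stiff hinge, no spring: 0.2 N m of friction, it stays where it is left
- strap_hinge (a point): The strap's hinge axis, parallel to the groove: 66 mm up, at x = -55, y = +46 of the cradle. The strap is a steel bar 16 wide and 6 thick reaching 104 mm from the hinge; its rubber pad, 46 mm from the hinge, comes down on the top of the tube above the saddle at x = -55
- strap_tab (a point): Middle of the red cross-bar at the strap's free end, 104 mm from the hinge: 12 mm in diameter, 34 mm long, parallel to the groove (x = -79 to -45 of the cradle). With the strap closed it lies at y = -58, 69 mm up
- column: The chromatography column to load: 210 mm long over all; bare steel tube 24 mm in diameter and 174 mm long between two blue hexagon end nuts, each 18 mm long and 30 mm across flats. Green band near one end (either way round is fine). Origin in its middle on its axis; x along its axis. 0.28 to 0.48 kg. It starts lying on the bench on a nut's flat, axis 15 mm up
- spare_column: Bystander: small spare column, 114 mm long, 14 mm steel tube with dark hexagon nuts 18 mm across flats; origin in its middle
- wrench: Bystander: steel open-ended wrench lying flat; origin under its middle
- solvent: Bystander: clear solvent bottle, blue cap, 86 mm wide, 180 mm high; origin under its foot
- vial_a: Bystander: amber vial, white cap, 28 mm wide, 45 mm high; origin under its foot
- vial_b: Bystander: amber vial, red cap, 28 mm wide, 45 mm high; origin under its foot
- beaker: Bystander: clear beaker, 76 mm wide, 90 mm high; origin under its foot
- calculator: Bystander: black desk calculator 150 x 100 x 18; origin under its middle

How it is judged:
By the outcome, as a careful person would: the job done as asked, in the order asked, and still so for the second after the job is handed in, with the robot touching nothing.
It also fails if it takes over 72 s, if anything falls off the work surface, if the arm or the gripper's body presses on something with over 40 N, if the wrist force passes 120 N, or if a joint passes its speed limit or range.

### The arm

A 6-joint arm with a two-finger parallel gripper is mounted at the origin on the work surface. World frame = base frame: x ahead of the robot, y to its left, z up, the work surface at z = 0. Lengths are in m, angles in degrees, forces in N, time in s.
With the tool pointing down it reaches from about 0.25 to 0.725 m from the base axis. Payload 9.7 kg.
Tool frame: the origin (TCP) lies between the finger pads; the fingertips stand 25 mm ahead of it and the grasp point (between the pads) lies 6 mm ahead of it; z points along the fingers, y is the line along which they close (so a half turn about z gives the same grasp; the last joint's range is limited). The gripper opens to 85 mm and grips with 20 to 120 N. Pads are 22 mm wide; open, the fingers measure 114 mm over their backs; the gripper's body (76 mm by 85 mm) begins 54 mm behind the grasp point. The pads swing forward as they close: fully open they stand 13 mm farther back than shut.
Start: joints at [64.859, 4.979, 10.078, 95.1, 0, 90], TCP at [0.234, 0.498, 0.256] pointing down, gripper open.
Joint ranges: [-179.16, 179.16], [-48.56, 103.87], [-65.8, 70.77], [-126.05, 130.52], [-82.76, 87.17], [-180, 180]. Speed limits (degrees/s): [127.2, 127.2, 147.25, 180, 180, 180].

### API

Orientations are given as [roll, pitch, yaw] about the fixed x, y, z axes, in that order (R = Rz(yaw) Ry(pitch) Rx(roll)).
In Python, from workcell import bot gives the robot as it stands. The module is installed in compiled form; this text tells all that it offers.
- The arm moves only by the shell command python3 -m pendant 'ROWS' [FORCE]. ROWS is rows parted by semicolons, their numbers by spaces, 1 to 5 of them, each of 5 numbers: dx, dy, dz in m, then a turn about the tool's z in degrees, then the finger opening in m; each row is the pose to reach, as a shift and turn from the pose commanded when the command began, along the tool's axes at that moment; what a row does not reach only later rows make up. A row lasts 1/12 s, in which the tool goes at most 0.0417 m and 7.16 degrees, less where a joint would pass 70% of its speed; a pose out of reach is approached as far as the arm can. The fingers move at their own pace and stop on an object; FORCE is the grip in N (left out, the last holds). Time passes only in rows, so rows that do not move let the fingers close. It prints the time, the measured TCP pose, the force, the opening and the grip force at its end.
- bot.get_obs(): the state, without advancing time (a new reading comes with each control period).
- bot.camera(name): name is "scene" or "side" or "wrist"; returns the picture (400x640x3 uint8, blue, green, red); there is no depth.
- bot.camera_info(name): a dict with "mtx" (3x3 intrinsics, pixels), "extrinsics" (4x4, takes a point from camera to world coordinates). Camera axes: x right, y down, z forward; pixel columns grow to the right and rows downward; lengths in m; the calibration is good to about 2 mm. A picture is of the moment at which its call begins: read the wrist's pose just before it. camera_info takes no time and is no camera call; for the wrist camera it gives the pose at the moment of the call.
- bot.job_done(): hands the job in; it is judged then, once.
The state is a dict: "time": time; "q": joint angles; "qd": joint speeds; "joint_efforts": joint torques, N m; "ee_pos": TCP position; "tcp_rot": TCP orientation; "wrist_force": force on the tool from outside, world axes, zero at the start; "torque": the same for the moment, N m; "opening": finger opening in m; "grasp_force": force on a finger pad.
Only numpy, scipy, OpenCV 4.12 (cv2) and the standard library are available. Lean on these libraries where they do the work, as an engineer would, in place of code of your own. Each camera call takes 0.05 s, during which the arm holds its last target. There are 200 camera calls.

## Working session

There is one attempt and no reset: what is moved stays moved. The work goes in short steps, Python scripts to look and compute and a shell command to move; the robot and the scene stay as the last step left them, time stands still between calls to the robot, and variables do not carry over. Pictures are saved under pics/ and viewed, at most 13 in all, crops included, and the job is handed in when it is done.

```bash
mkdir -p pics; python3 - <<'E'
from workcell import bot
import cv2
for n in("scene","side"):
    cv2.imwrite(f"pics/{n}0.png",bot.camera(n)); i=bot.camera_info(n); print(n,i["mtx"],i["extrinsics"].round(3) if hasattr(i["extrinsics"],'round') else i["extrinsics"])
print(bot.get_obs())
E
```

```text
scene [[366.89066886   0.         315.88626985]
 [  0.         366.89066886 200.7336246 ]
 [  0.           0.           1.        ]] [[-0.222  0.545 -0.809  1.49 ]
 [ 0.975  0.113 -0.192  0.229]
 [-0.013 -0.831 -0.556  0.729]
 [ 0.     0.     0.     1.   ]]
side [[500.07379961   0.         319.84089755]
 [  0.         500.07379961 196.65553274]
 [  0.           0.           1.        ]] [[ 0.948 -0.188  0.255  0.222]
 [-0.317 -0.557  0.768 -1.186]
 [-0.002 -0.809 -0.588  1.04 ]
 [ 0.     0.     0.     1.   ]]
{'time': 0.1, 'q': array([6.48584279e+01, 5.00723859e+00, 1.00382895e+01, 9.50978480e+01,
       4.06620983e-04, 9.00009791e+01]), 'qd': array([-0.09081074, -0.09331162,  0.1007939 ,  0.01288275,  0.04185287,
       -0.00415962]), 'joint_efforts': array([-3.78389068e-04, -5.21562481e+01,  4.65654051e+01,  1.59463071e-02,
       -9.41582130e-06,  1.28407723e-05]), 'ee_pos': array([0.23359756, 0.49774129, 0.25565444]), 'tcp_rot': array([-1.79933203e+02, -4.05479220e-04,  1.54857448e+02]), 'wrist_force': array([-0.36846165,  0.03603605,  0.7636526 ]), 'torque': array([-0.01100371,  0.02340675,  0.00667598]), 'grasp_force': 0.0, 'opening': 0.08530907659007705}
```

View pics/scene0.png

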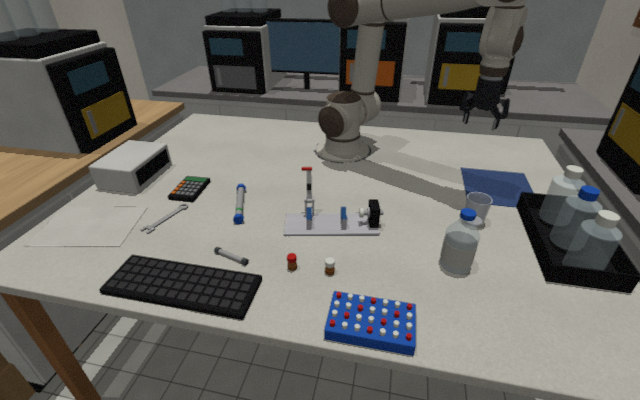

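View pics/side0.png

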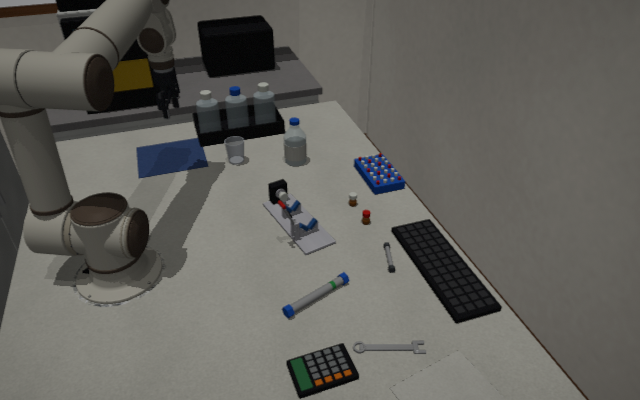

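The scene view shows the column at (240,203) with nuts at (241,187) and (239,218). The cradle spans (285–380, 212–235) with saddles at (309,213) and (344,213), the inlet at (375,212) and the red tab at (307,169). In the side view the column runs (288,310)–(344,279), and the saddles are near (308,224) and (292,207).

```bash
cat > h.py <<'E'
import numpy as np, cv2
from workcell import bot
def ray(info,uv):
    K=np.array(info["mtx"]);E=np.array(info["extrinsics"])
    d=E[:3,:3]@np.linalg.solve(K,[uv[0],uv[1],1.]); return E[:3,3],d/np.linalg.norm(d)
def plane(info,uv,z):
    o,d=ray(info,uv); return o+d*(z-o[2])/d[2]
def tri(rays):
    A=np.zeros((3,3));b=np.zeros(3)
    for o,d in rays:
        P=np.eye(3)-np.outer(d,d);A+=P;b+=P@o
    X=np.linalg.solve(A,b); return X,[np.linalg.norm(np.cross(X-o,d)) for o,d in rays]
def blobs(img,lo,hi,amin=8):
    m=cv2.inRange(cv2.cvtColor(img,cv2.COLOR_BGR2HSV),np.array(lo),np.array(hi))
    n,l,s,c=cv2.connectedComponentsWithStats(m)
    return [(c[i].round(1),s[i].tolist()) for i in range(1,n) if s[i][4]>=amin]
BLUE=((100,120,50),(130,255,255))
E
python3 - <<'E'
from h import *
for n in("scene","side"):
    im=cv2.imread(f"pics/{n}0.png"); print(n)
    for c,s in blobs(im,*BLUE):
        if 200<c[0]<360 and 170<c[1]<330: print("blue",c,s,plane(bot.camera_info(n),c,.018).round(3))
    for lo,hi in(((0,150,80),(8,255,255)),((172,150,80),(180,255,255))):
        for c,s in blobs(im,lo,hi,5):
            if 200<c[0]<380 and 150<c[1]<330: print("red",c,s)
a=cv2.resize(cv2.imread("pics/scene0.png")[155:250,270:395],None,fx=4,fy=4,interpolation=2)
b=cv2.resize(cv2.imread("pics/side0.png")[170:260,250:345],None,fx=4,fy=4,interpolation=2)
w=np.zeros((380,880,3),np.uint8);w[:380,:500]=a;w[:360,500:880]=b
cv2.imwrite("pics/c.png",cv2.resize(w,(800,345)))
E
```

```text
scene
blue [240.7 185.6] [237, 184, 8, 5, 21] [ 0.414 -0.314  0.018]
blue [308.6 213.1] [307, 208, 5, 11, 46] [ 0.533 -0.024  0.018]
blue [343.3 213.3] [341, 208, 6, 11, 42] [0.511 0.089 0.018]
blue [238.1 218.5] [234, 214, 9, 10, 79] [ 0.609 -0.242  0.018]
red [306.3 168.5] [302, 168, 10, 2, 19]
red [291.4 257.9] [288, 254, 8, 10, 63]
red [338.5 294.7] [337, 293, 4, 5, 15]
red [373.  300.5] [372, 298, 3, 6, 14]
red [359.9 307.9] [359, 306, 3, 5, 14]
red [346.1 315. ] [345, 313, 4, 5, 16]
red [332. 323.] [331, 321, 3, 5, 15]
red [369.4 329.3] [368, 327, 4, 6, 18]
red [360.8 305.6] [359, 305, 4, 3, 5]
red [332.2 321.1] [330, 320, 5, 4, 8]
side
blue [293.6 206.3] [287, 201, 13, 11, 58] [0.564 0.124 0.018]
blue [308.8 224.3] [300, 218, 17, 13, 81] [0.584 0.016 0.018]
blue [344.3 277.7] [339, 273, 10, 12, 58] [ 0.608 -0.245  0.018]
blue [288.2 310.9] [283, 305, 12, 13, 105] [ 0.424 -0.312  0.018]
red [281.  203.6] [278, 200, 7, 8, 29]
red [366. 212.] [363, 210, 7, 5, 29]
```

View pics/c.png

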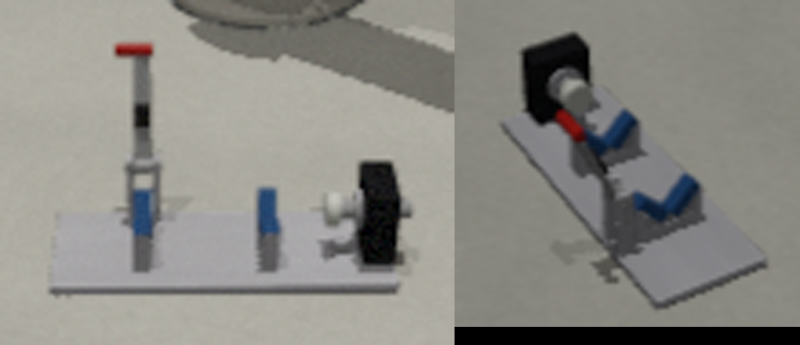

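```bash
python3 -m pendant '-0.033 -0.025 -0.005 7 0.085;-0.066 -0.05 -0.01 14 0.085;-0.1 -0.075 -0.015 21 0.085;-0.133 -0.1 -0.02 28 0.085;-0.166 -0.124 -0.025 35 0.085'
cat >> h.py <<'E'
def to(x,y,z,yaw=None):
    from scipy.spatial.transform import Rotation as Ro
    o=bot.get_obs();r=o["tcp_rot"];R=Ro.from_euler('xyz',r,degrees=True).as_matrix()
    d=R.T@(np.array([x,y,z])-o["ee_pos"]);print("d",d.round(4),"turn",None if yaw is None else round((r[2]-yaw+180)%360-180,2),"len",np.linalg.norm(d).round(3))
E
python3 -c "
from h import *
o=bot.get_obs();print(o['q'].round(1),o['tcp_rot']);to(.47,.03,.30,101)
print(bot.camera_info('wrist'))"
```

```text
time: 0.52
ee_pos: [0.3313, 0.3137, 0.2812]
tcp_rot: [-180.0, 0.0, 119.6]
wrist_force: [0.9, 0.1, -0.4]
opening: 0.085
grasp_force: 0.0
[ 43.4  -7.1   0.9  98.1  -0.  103.9] [-1.79978999e+02  8.20649966e-03  1.19555401e+02]
d [-0.3152 -0.0192 -0.0188] turn 18.56 len 0.316
{'mtx': array([[285.05974107,   0.        , 326.41649696],
       [  0.        , 285.05974107, 200.55696902],
       [  0.        ,   0.        ,   1.        ]]), 'extrinsics': array([[ 0.87011799,  0.47123639,  0.14432931,  0.29267795],
       [ 0.49284171, -0.83118582, -0.25736587,  0.3794999 ],
       [-0.00131568,  0.29507018, -0.95547468,  0.3986015 ],
       [ 0.        ,  0.        ,  0.        ,  1.        ]])}
```

```bash
python3 -m pendant '-0.04 -0.002 -0.003 5 0.085;-0.08 -0.005 -0.005 10 0.085;-0.12 -0.007 -0.007 15 0.085;-0.16 -0.01 -0.01 18.5 0.085;-0.2 -0.012 -0.012 18.5 0.085' >/dev/null
python3 -m pendant '-0.036 -0.013 -0.003 0 0.085;-0.072 -0.026 -0.006 0 0.085;-0.11 -0.039 -0.008 0 0.085;-0.11 -0.039 -0.008 0 0.085;-0.11 -0.039 -0.008 0 0.085'
python3 - <<'E'
from h import *
import json
i=bot.camera_info("wrist");im=bot.camera("wrist");cv2.imwrite("pics/w1.png",im)
np.savez("w1.npz",mtx=i["mtx"],extrinsics=i["extrinsics"])
for c,s in blobs(im,*BLUE,20): print("blue",c,s)
for c,s in blobs(im,(0,150,80),(8,255,255),10):print("red",c,s)
E
```

```text
time: 1.35
ee_pos: [0.4035, 0.0186, 0.3013]
tcp_rot: [180.0, -0.0, 101.1]
wrist_force: [0.2, -0.1, -0.5]
opening: 0.0848
grasp_force: 0.0
blue [449.3 135.6] [424, 130, 51, 13, 578]
blue [442.3 215.5] [419, 208, 46, 16, 479]
blue [410.7 334.8] [404, 327, 14, 20, 151]
red [572.  241.4] [563, 234, 19, 16, 207]
red [395.8 266.6] [390, 253, 11, 28, 162]
```

View pics/w1.png

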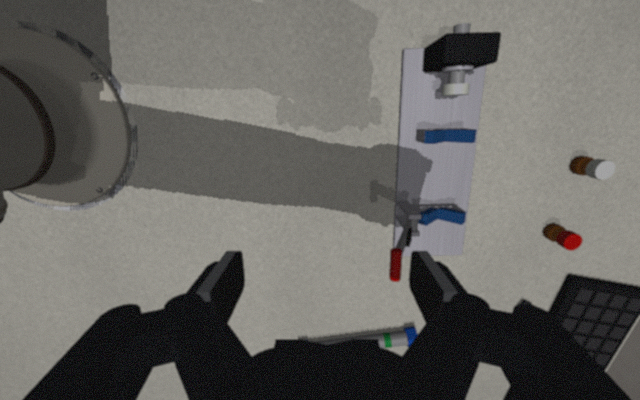

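The wrist view shows the base plate (400–480, 48–255), saddles at (449,136) and (442,215), the seat at (455,88) and the tab at (396,267). Next I centre the camera over the cradle.

```bash
python3 -m pendant '-0.018 0.035 0.01 0 0.085;-0.036 0.07 0.02 0 0.085;-0.054 0.106 0.03 0 0.085;-0.054 0.106 0.03 0 0.085;-0.054 0.106 0.03 0 0.085'
cat > look.py <<'E'
import sys
from h import *
n=sys.argv[1]
i=bot.camera_info("wrist");im=bot.camera("wrist");cv2.imwrite(f"pics/{n}.png",im)
np.savez(n+".npz",mtx=i["mtx"],extrinsics=i["extrinsics"])
for c,s in blobs(im,*BLUE,20): print("blue",c,s,plane(i,c,.045).round(4))
for c,s in blobs(im,(0,150,80),(8,255,255),10):print("red",c,s)
E
python3 look.py w2
```

```text
time: 1.82
ee_pos: [0.5193, -0.0102, 0.268]
tcp_rot: [-179.7, -0.1, 101.5]
wrist_force: [-1.6, -0.3, 1.2]
opening: 0.0848
grasp_force: 0.0
blue [628.7 104.1] [608, 58, 32, 74, 1210] [0.8327 0.1401 0.045 ]
blue [371.9  93. ] [344, 85, 57, 16, 805] [0.547  0.0944 0.045 ]
blue [369.5 187.4] [344, 179, 52, 17, 637] [ 0.5707 -0.012   0.045 ]
blue [350.7 327.5] [344, 316, 14, 24, 240] [ 0.5946 -0.2205  0.045 ]
red [520.2 218.4] [510, 209, 21, 19, 269]
red [281.9 232.1] [276, 216, 12, 35, 249]
```

View pics/w2.png

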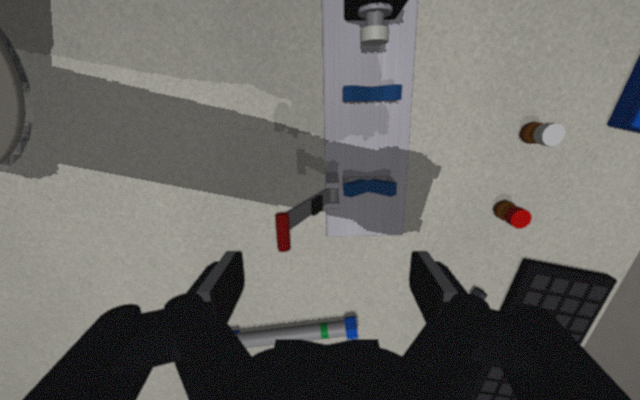

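The wrist view shows saddles at (372,93) and (370,187), the seat at (374,30), the tab at (282,232), the base edges at columns ~325 and ~410, and the base's end at row 235.

```bash
python3 - <<'E'
from h import *
I={n:np.load(n+".npz") for n in("w1","w2")}
I["scene"]=bot.camera_info("scene");I["side"]=bot.camera_info("side")
s={"A":{"w1":(442.3,215.5),"w2":(369.5,187.4),"scene":(308.6,213.1),"side":(308.8,224.3)},
"B":{"w1":(449.3,135.6),"w2":(371.9,93),"scene":(343.3,213.3),"side":(293.6,206.3)},
"tab":{"w1":(395.8,266.6),"w2":(281.9,232.1),"scene":(306.3,168.5),"side":(281,203.6)},
"seat":{"w2":(374,43),"w1":(455,96)}}
for k,v in s.items():
    for ks in (("w1","w2"),tuple(v)): 
        X,e=tri([ray(I[n],v[n]) for n in ks]);print(k,ks,X.round(4),np.round(e,4))
im=cv2.imread("pics/w2.png");h=cv2.cvtColor(im,cv2.COLOR_BGR2HSV)
print([h[y,x].tolist() for x,y in((350,130),(350,150),(400,140),(410,60),(300,30),(440,100),(250,130))])
m=cv2.inRange(h,np.array((112,12,40)),np.array((150,90,255)))
m=cv2.morphologyEx(m,cv2.MORPH_OPEN,np.ones((3,3)))
L=[];Rr=[];D=[]
for y in list(range(22,150))+list(range(205,228)):
    xs=np.where(m[y,300:440])[0]
    if len(xs)>20: L.append(plane(I["w2"],(300+xs[0]-.5,y),.01)[:2]);Rr.append(plane(I["w2"],(300+xs[-1]+.5,y),.01)[:2])
out=[]
for P in(L,Rr):
    f=cv2.fitLine(np.float32(P),cv2.DIST_HUBER,0,.001,.001).ravel();f=f if f[1]>0 else np.r_[-f[:2],f[2:]]
    print(len(P),f.round(4),"yaw",np.degrees(np.arctan2(f[1],f[0])));out.append(f)
d=(out[0][:2]+out[1][:2]);d/=np.linalg.norm(d);n=np.array([-d[1],d[0]])
print("width",(out[0][2:]-out[1][2:])@n,"mid offset n",(out[0][2:]+out[1][2:])@n/2,"d",d)
E
```

```text
A ('w1', 'w2') [ 0.5699 -0.0103  0.0496] [0.0006 0.0006]
A ('w1', 'w2', 'scene', 'side') [ 0.5725 -0.0128  0.0447] [0.0017 0.0018 0.0023 0.0032]
B ('w1', 'w2') [0.5472 0.0948 0.0451] [0.0004 0.0004]
B ('w1', 'w2', 'scene', 'side') [0.55   0.094  0.0439] [0.0023 0.0028 0.0022 0.0063]
tab ('w1', 'w2') [ 0.4843 -0.0386  0.1642] [0.0007 0.0007]
tab ('w1', 'w2', 'scene', 'side') [ 0.485  -0.039   0.1617] [0.0014 0.0008 0.0027 0.0022]
seat ('w1', 'w2') [0.5362 0.1415 0.0523] [0.0002 0.0002]
seat ('w2', 'w1') [0.5362 0.1415 0.0523] [0.0002 0.0002]
[[124, 13, 139], [130, 15, 99], [135, 13, 155], [131, 13, 152], [26, 13, 135], [27, 16, 160], [40, 16, 93]]
2 [-0.2021  0.9794  0.4817  0.1541] yaw 101.657135
2 [-0.2764  0.961   0.582   0.1742] yaw 106.04795
width 0.10211746 mid offset n -0.5556835 d [-0.23942393  0.97091514]
```

```bash
python3 - <<'E'
from h import *
I=np.load("w2.npz")
im=cv2.medianBlur(cv2.imread("pics/w2.png"),5).astype(int)
m=((im[:,:,0]-im[:,:,2])>=-1).astype(np.uint8)  # B-R
print([ (im[y,x,0]-im[y,x,2]) for x,y in((350,130),(350,150),(400,140),(300,30),(440,100),(250,130),(350,215))])
m=cv2.morphologyEx(m,cv2.MORPH_OPEN,np.ones((5,5)))
L=[];Rr=[]
for y in list(range(25,150))+list(range(205,228)):
    xs=np.where(m[y,310:430])[0]
    if len(xs)>40: L.append(plane(I,(310+xs[0]-.5,y),.01)[:2]);Rr.append(plane(I,(310+xs[-1]+.5,y),.01)[:2])
out=[]
for P in(L,Rr):
    f=cv2.fitLine(np.float32(P),cv2.DIST_HUBER,0,.001,.001).ravel();f=f if f[1]>0 else np.r_[-f[:2],f[2:]]
    r=(np.array(P)-f[2:])@[-f[1],f[0]]
    print(len(P),"yaw",np.degrees(np.arctan2(f[1],f[0])),"res",np.abs(r).mean());out.append(f)
d=(out[0][:2]+out[1][:2]);d/=np.linalg.norm(d);n=np.array([-d[1],d[0]])
print("width",(out[0][2:]-out[1][2:])@n,"mid n",(out[0][2:]+out[1][2:])@n/2,"d",d)
for k,p in dict(A=(.5699,-.0103),B=(.5472,.0948),seat=(.5362,.1415),tab=(.4843,-.0386)).items(): print(k,np.dot(p,d),np.dot(p,n))
xs=[np.where(m[:,x])[0] for x in range(340,400,10)]
ys=[v[(v<245)].max() for v in xs];print("end rows",ys,[np.dot(plane(I,(x,y+.5),.01)[:2],d).round(4) for x,y in zip(range(340,400,10),ys)])
E
```

```text
[np.int64(6), np.int64(4), np.int64(5), np.int64(-9), np.int64(-10), np.int64(-5), np.int64(4)]
148 yaw 102.44331 res 0.0010780992761800434
148 yaw 102.87974 res 0.0004127191499025502
width 0.10715162 mid n -0.5541849 d [-0.21919109  0.97568196]
A -0.13496652597039938 -0.5537834811165928
B -0.0274467141866684 -0.5546724840939045
seat 0.02052873535454271 -0.5541762063965201
tab -0.1438155682131648 -0.4640619974642992
end rows [np.int64(235), np.int64(235), np.int64(234), np.int64(234), np.int64(232), np.int64(234)] [np.float64(-0.2161), np.float64(-0.2164), np.float64(-0.2151), np.float64(-0.2154), np.float64(-0.2125), np.float64(-0.2159)]
```

```bash
python3 -c "
from h import *
to(.495,-.285,.26,20)"
```

```text
d [-0.2648 -0.0776  0.0097] turn 81.47 len 0.276
```

```bash
python3 -m pendant '-0.038 -0.011 0.002 7 0.085;-0.076 -0.022 0.004 14 0.085;-0.114 -0.033 0.005 21 0.085;-0.152 -0.044 0.006 28 0.085;-0.19 -0.055 0.007 35 0.085' >/dev/null
python3 -c "
from h import *
to(.495,-.285,.26,20)"
```

```text
d [-0.0723  0.0253  0.006 ] turn 46.15 len 0.077
```

```bash
python3 -m pendant '-0.036 0.013 0.003 7 0.085;-0.072 0.025 0.006 14 0.085;-0.072 0.025 0.006 21 0.085;-0.072 0.025 0.006 28 0.085;-0.072 0.025 0.006 35 0.085' >/dev/null
python3 -m pendant '0 0 0 7 0.085;0 0 0 11 0.085;0 0 0 11 0.085;0 0 0 11 0.085'
python3 look.py w3
```

```text
time: 3.03
ee_pos: [0.4959, -0.2834, 0.2596]
tcp_rot: [179.9, -0.1, 20.6]
wrist_force: [1.1, -0.3, -0.7]
opening: 0.0847
grasp_force: 0.0
blue [4.8 7.7] [0, 0, 14, 20, 182] [0.5456 0.0818 0.045 ]
blue [106.   26.4] [91, 0, 30, 54, 849] [ 0.5646 -0.0158  0.045 ]
blue [327.6  76. ] [314, 68, 28, 17, 452] [ 0.6005 -0.2449  0.045 ]
blue [325.9 231.4] [315, 223, 23, 16, 279] [ 0.4306 -0.3066  0.045 ]
red [ 11.8 111.4] [0, 102, 28, 19, 324]
```

View pics/w3.png

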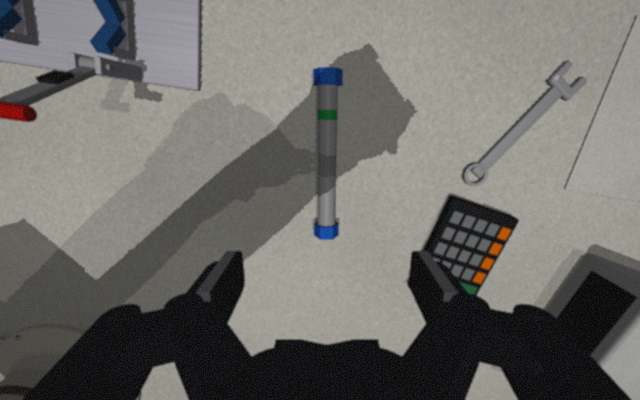

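The view shows the column vertical, with nuts at (328,76) and (326,231).

```bash
python3 - <<'E'
from h import *
I={n:np.load(n+".npz") for n in("w1","w2","w3")}
I["scene"]=bot.camera_info("scene");I["side"]=bot.camera_info("side")
s={"far":{"w3":(327.6,76),"w2":(350.7,327.5),"scene":(238.1,218.5),"side":(344.3,277.7)},
"near":{"w3":(325.9,231.4),"side":(288.2,310.9),"scene":(240.7,185.6)}}
for k,v in s.items():
    X,e=tri([ray(I[n],v[n]) for n in v]);print(k,X.round(4),np.round(e,4))
    if k=="far":
        X,e=tri([ray(I[n],v[n]) for n in ("w2","w3")]);print(k,X.round(4),np.round(e,4))
a=plane(I["w3"],(327.6,76),.02);b=plane(I["w3"],(325.9,231.4),.02);print(a,b,(a+b)/2,np.linalg.norm(a-b),np.degrees(np.arctan2(*(a-b)[1::-1])))
m=(a+b)/2;print(m);to(m[0],m[1],.12,np.degrees(np.arctan2(*(a-b)[1::-1])))
E
```

```text
far [ 0.6049 -0.2443  0.0158] [0.0013 0.0026 0.0011 0.0034]
far [ 0.6029 -0.2441  0.0167] [0.0007 0.0007]
near [ 0.4215 -0.3115  0.0208] [0.0014 0.0032 0.002 ]
[ 0.60320949 -0.24407381  0.02      ] [ 0.4205148  -0.31039986  0.02      ] [ 0.51186215 -0.27723684  0.02      ] 0.19436175776265147 19.95307957241017
[ 0.51186215 -0.27723684  0.02      ]
d [ 0.0171 -0.0005  0.1393] turn 0.64 len 0.14
```

```bash
python3 -m pendant '0.006 0 0.04 0.6 0.075;0.012 0 0.08 0.6 0.065;0.017 0 0.12 0.6 0.06;0.017 0 0.155 0.6 0.055;0.017 0 0.19 0.6 0.055' 
python3 -m pendant '0 0 0.012 0 0.055;0 0 0.024 0 0.055;0 0 0.034 0 0.055;0 0 0.039 0 0.055;0 0 0.039 0 0.055'
python3 -c "
from h import *
to(.5119,-.2772,.029,19.95)"
```

```text
time: 3.5
ee_pos: [0.5116, -0.2779, 0.0667]
tcp_rot: [180.0, -0.0, 20.0]
wrist_force: [0.9, -0.4, -0.5]
opening: 0.0549
grasp_force: 0.0
time: 3.92
ee_pos: [0.512, -0.2789, 0.0296]
tcp_rot: [180.0, -0.0, 19.8]
wrist_force: [0.1, -0.5, 0.3]
opening: 0.0552
grasp_force: 0.0
d [ 0.0005 -0.0016  0.0006] turn -0.17 len 0.002
```

Fingers straddle the column; closing and lifting slightly.

```bash
python3 -m pendant '0 -0.0015 0 0 0.04;0 -0.0015 0 0 0.02;0 -0.0015 0 0 0.01;0 -0.0015 0 0 0.01;0 -0.0015 0 0 0.01' 60
python3 -m pendant '0 0 0 0 0.01;0 0 0 0 0.01;0 0 -0.005 0 0.01;0 0 -0.015 0 0.01;0 0 -0.03 0 0.01'
python3 -m pendant '0 0 -0.035 0 0.01;0 0 -0.07 0 0.01;0 0 -0.105 0 0.01;0 0 -0.12 0 0.01;0 0 -0.12 0 0.01'
python3 look.py w4
python3 - <<'E'
from h import *
# target: groove offset s along d
d=np.array([-.2181,.9759]);
t=np.radians(102.5);d=np.array([np.cos(t),np.sin(t)]);O=np.array([.5585,.0425]);p=O-.016*d;print(p);to(p[0],p[1],.16,102.5)
E
```

```text
time: 4.33
ee_pos: [0.5119, -0.2778, 0.0309]
tcp_rot: [179.9, -0.1, 19.8]
wrist_force: [-1.0, 0.3, 6.7]
opening: 0.0218
grasp_force: 58.9
time: 4.75
ee_pos: [0.5103, -0.2769, 0.0587]
tcp_rot: [-179.9, 0.1, 19.8]
wrist_force: [0.5, 0.2, -3.3]
opening: 0.0216
grasp_force: 59.0
time: 5.17
ee_pos: [0.5125, -0.278, 0.1845]
tcp_rot: [179.7, -0.3, 19.8]
wrist_force: [0.6, -0.2, -2.7]
opening: 0.0221
grasp_force: 59.5
blue [42.1 32.3] [16, 0, 51, 64, 1832] [ 0.5636 -0.0192  0.045 ]
blue [325.8  49.3] [286, 21, 81, 58, 4175] [ 0.6286 -0.2358  0.045 ]
[0.56196303 0.02687926]
d [ 0.1501 -0.2698  0.021 ] turn -82.74 len 0.309
```

```bash
python3 - <<'E'
from h import *
n="side";im=bot.camera(n)
a=cv2.resize(im[150:330,230:420],None,fx=2,fy=2);b=cv2.imread("pics/w4.png")[:360,160:560]
w=np.zeros((360,800,3),np.uint8);w[:,:380]=a[:360];w[:,400:]=b;cv2.imwrite("pics/c2.png",w)
for c,s in blobs(im,*BLUE,15): print(c,s)
o=bot.get_obs();print(o["ee_pos"],o["wrist_force"],o["torque"])
E
```

```text
[173.8 157. ] [144, 139, 64, 37, 1703]
[378.8 176. ] [355, 155, 50, 39, 889]
[293.3 206.6] [287, 201, 12, 11, 61]
[345.8 237.3] [340, 232, 11, 13, 67]
[285.5 269.9] [280, 263, 13, 15, 125]
[ 0.51122275 -0.27736067  0.17912236] [-0.04171993 -0.6817266  -4.76927235] [ 0.01709873  0.03250821 -0.03566026]
```

View pics/c2.png

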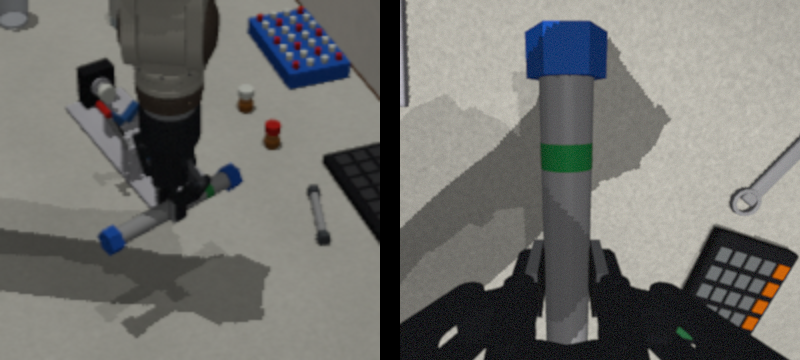

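The column is held level. I rotate it here, away from the strap, and shift to the groove line.

```bash
python3 -m pendant '0.02 -0.01 0 -7 0.01;0.04 -0.02 0 -14 0.01;0.06 -0.03 0 -21 0.01;0.06 -0.03 0 -28 0.01;0.06 -0.03 0 -35 0.01' >/dev/null
python3 -m pendant '0 0 0 -7 0.01;0 0 0 -14 0.01;0 0 0 -21 0.01;0 0 0 -28 0.01;0 0 0 -35 0.01' >/dev/null
python3 -m pendant '0 0 0 -7 0.01;0 0 0 -12.5 0.01;0 0 0 -12.5 0.01;0 0 0 -12.5 0.01'
python3 -c "
from h import *
to(.6126,-.2016,.18,102.5)"
```

```text
time: 6.43
ee_pos: [0.5568, -0.2285, 0.1772]
tcp_rot: [-179.9, -0.1, 102.1]
wrist_force: [-0.1, -0.3, -2.9]
opening: 0.0218
grasp_force: 59.3
d [ 0.0147  0.0602 -0.0029] turn -0.42 len 0.062
```

```bash
python3 -m pendant '0.008 0.03 0 -0.4 0.01;0.015 0.06 0 -0.4 0.01;0.05 0.06 0 -0.4 0.01;0.09 0.06 0 -0.4 0.01;0.13 0.06 0 -0.4 0.01' >/dev/null
python3 -m pendant '0.04 0 0 0 0.01;0.08 0 0 0 0.01;0.11 0 0 0 0.01;0.118 0 0 0 0.01;0.118 0 0 0 0.01'
python3 - <<'E'
from h import *
import time
to(.562,.0269,.09,102.5)
for n in("scene","side"):
    im=bot.camera(n);cv2.imwrite(f"pics/{n}1.png",im)
    for c,s in blobs(im,*BLUE,12):
        if 230<c[0]<420 and 130<c[1]<260:print(n,c,s)
E
python3 look.py w5
```

```text
time: 7.27
ee_pos: [0.5619, 0.0283, 0.1786]
tcp_rot: [-179.9, -0.0, 102.7]
wrist_force: [-0.8, -0.5, -3.8]
opening: 0.0224
grasp_force: 60.0
d [-0.0015 -0.0001  0.0886] turn 0.17 len 0.089
scene [291. 182.] [289, 177, 5, 11, 55]
scene [355.  181.5] [353, 177, 5, 10, 50]
scene [308.6 213. ] [307, 208, 4, 11, 41]
scene [343.3 213.4] [341, 208, 6, 11, 43]
side [378.8 175.9] [355, 155, 50, 39, 890]
side [315.4 202.1] [310, 197, 12, 12, 97]
side [290.5 208.1] [287, 206, 7, 5, 15]
side [313.3 221.6] [309, 218, 8, 9, 32]
side [302.2 226.3] [300, 223, 6, 7, 22]
blue [326.   48.7] [286, 19, 81, 60, 4279] [0.5336 0.1467 0.045 ]
blue [294.6 119.5] [290, 111, 10, 18, 150] [0.5193 0.0883 0.045 ]
blue [359.6 119.3] [354, 110, 13, 19, 217] [0.573  0.1004 0.045 ]
blue [635.9 154.5] [630, 141, 10, 23, 128] [0.8168 0.1243 0.045 ]
blue [355.7 235. ] [351, 230, 11, 10, 74] [ 0.5961 -0.0036  0.045 ]
blue [298.4 235.2] [295, 232, 8, 7, 50] [ 0.5426 -0.0158  0.045 ]
red [519.2 277.4] [506, 266, 27, 23, 413]
red [164.5 316.2] [160, 313, 13, 9, 41]
```

```bash
python3 - <<'E'
from h import *
i=bot.camera_info("scene");O=np.array([.5585,.0425]);t=np.radians(102.5);d=np.array([np.cos(t),np.sin(t)])
z=bot.get_obs()["ee_pos"][2]-.0155
for uv in((291,182),(355,181.5)): p=plane(i,uv,z+.004)[:2];print(p,(p-O)@d)
for uv in((308.6,213),(343.3,213.4)): p=plane(i,uv,.045)[:2];print("saddle",p,(p-O)@d)
j=bot.camera_info("wrist")
p=plane(j,(326,19),z+.0)[:2];print("top end w",p,(p-O)@d)
E
```

```text
[ 0.59019207 -0.06006538] -0.10699359218958532
[0.5490627  0.12621052] 0.08376885186158001
saddle [ 0.56874814 -0.01427092] -0.057643328253096524
saddle [0.54829227 0.09438498] 0.052864454923495646
top end w [0.53668522 0.13470056] 0.09473661895571765
```

```bash
python3 -m pendant '-0.005 0.002 0.02 0 0.01;-0.005 0.002 0.05 0 0.01;-0.005 0.002 0.075 0 0.01;-0.005 0.002 0.09 0 0.01;-0.005 0.002 0.1 0 0.01'
python3 -m pendant '0 0 0 0 0.01;0 0 0.002 0 0.01;0 0 0.004 0 0.01;0 0 0.006 0 0.01'
python3 look.py w6
```

```text
time: 7.83
ee_pos: [0.5649, 0.0201, 0.0765]
tcp_rot: [-179.8, -0.0, 102.5]
wrist_force: [-0.4, -0.0, -4.1]
opening: 0.0219
grasp_force: 60.0
time: 8.17
ee_pos: [0.5665, 0.0214, 0.0745]
tcp_rot: [179.9, 0.0, 102.6]
wrist_force: [-0.8, -0.2, -4.0]
opening: 0.0216
grasp_force: 60.0
blue [326.   48.9] [286, 20, 81, 59, 4253] [0.5422 0.1226 0.045 ]
blue [277.3 112.1] [256, 95, 44, 35, 1413] [0.5249 0.0901 0.045 ]
blue [371.3 112.2] [353, 95, 38, 35, 1216] [0.5701 0.1001 0.045 ]
blue [350.7 312.5] [349, 304, 8, 16, 36] [ 0.5887 -0.0161  0.045 ]
red [618.6 357.9] [598, 341, 42, 33, 911]
```

View pics/w6.png

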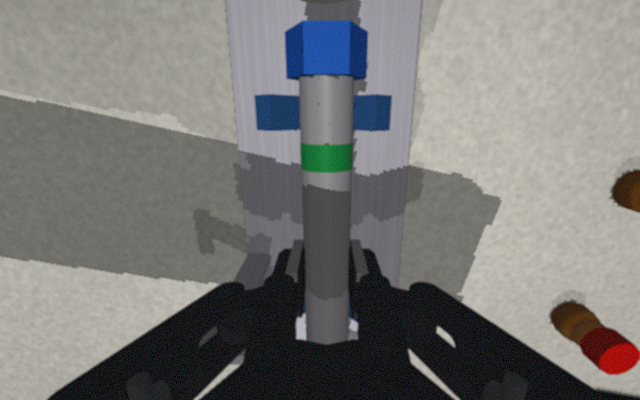

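The tube is centred within 1 mm of the saddle (saddle columns 256–391, tube centre 326), and the nut (row 78) is clear of the saddle (row 95). Lowering gently.

```bash
python3 -m pendant '0 -0.001 0.002 0 0.01;0 -0.001 0.004 0 0.01;0 -0.001 0.006 0 0.01;0 -0.001 0.006 0 0.01'
python3 -m pendant '0 0 0.001 0 0.01;0 0 0.001 0 0.01;0 0 0.001 0 0.01'
```

```text
time: 8.55
ee_pos: [0.5645, 0.0215, 0.0668]
tcp_rot: [-180.0, -0.0, 102.7]
wrist_force: [-0.3, -0.1, -3.9]
opening: 0.0219
grasp_force: 60.0
time: 8.8
ee_pos: [0.5648, 0.0215, 0.0663]
tcp_rot: [180.0, 0.0, 102.7]
wrist_force: [0.2, 0.8, -3.2]
opening: 0.0218
grasp_force: 60.0
```

```bash
for k in 1; do python3 -m pendant '0 0 0.001 0 0.01;0 0 0.001 0 0.01;0 0 0.001 0 0.01'; python3 -m pendant '0 0 0.001 0 0.01;0 0 0.001 0 0.01;0 0 0.001 0 0.01';done
```

```text
time: 9.05
ee_pos: [0.5649, 0.0215, 0.0659]
tcp_rot: [180.0, 0.0, 102.7]
wrist_force: [-3.9, 0.1, 4.3]
opening: 0.0219
grasp_force: 60.9
time: 9.3
ee_pos: [0.565, 0.0215, 0.0658]
tcp_rot: [179.9, 0.0, 102.7]
wrist_force: [-6.1, 0.4, 12.2]
opening: 0.0219
grasp_force: 61.9
```

Contact with slight sideways load (right flank). I relieve it, then release and regrip so the column settles itself.

```bash
python3 -m pendant '0 -0.0007 -0.0008 0 0.01;0 -0.0007 -0.0008 0 0.01;0 -0.0007 -0.0008 0 0.01;0 -0.0007 -0.0008 0 0.01'
python3 -m pendant '0 0 0 0 0.024;0 0 0 0 0.026;0 0 0 0 0.03;0 0 0 0 0.03;0 0 0 0 0.03'
python3 look.py w7
```

```text
time: 9.63
ee_pos: [0.5647, 0.0214, 0.0658]
tcp_rot: [179.9, 0.0, 102.7]
wrist_force: [0.8, 1.6, 6.0]
opening: 0.0217
grasp_force: 61.0
time: 10.05
ee_pos: [0.5639, 0.0212, 0.0647]
tcp_rot: [-180.0, -0.0, 102.7]
wrist_force: [0.9, 0.9, -0.1]
opening: 0.0299
grasp_force: 0.0
blue [329.1  48.3] [288, 19, 83, 60, 4353] [0.5411 0.1211 0.045 ]
blue [279.2 113. ] [257, 95, 45, 37, 1580] [0.5246 0.09   0.045 ]
blue [378.4 113.1] [356, 95, 46, 38, 1589] [0.5691 0.0999 0.045 ]
blue [297.2 314.7] [286, 289, 20, 48, 551] [ 0.5536 -0.0171  0.045 ]
blue [357.2 315.4] [350, 290, 18, 46, 415] [ 0.5874 -0.0099  0.045 ]
red [629.8 374.1] [616, 357, 24, 32, 523]
```

The column is centred in the saddle (nut column 329.1, flank centre 329.3). Regrip and slide.

```bash
python3 -m pendant '0 0.001 0 0 0.02;0 0.001 0 0 0.01;0 0.001 0 0 0.01;0 0.001 0 0 0.01;0 0.001 0 0 0.01' 60
python3 -m pendant '0.002 0 0 0 0.01;0.004 0 0 0 0.01;0.006 0 0 0 0.01;0.006 0 0 0 0.01;0.006 0 0 0 0.01'
```

```text
time: 10.52
ee_pos: [0.5649, 0.0215, 0.0652]
tcp_rot: [-180.0, -0.0, 102.7]
wrist_force: [-4.7, -0.9, 4.2]
opening: 0.0219
grasp_force: 58.7
time: 10.93
ee_pos: [0.5637, 0.0267, 0.0651]
tcp_rot: [-180.0, 0.1, 102.6]
wrist_force: [-3.6, -5.0, 3.5]
opening: 0.0221
grasp_force: 58.7
```

```bash
python3 -m pendant '0.001 0 0 0 0.01;0.002 0 0 0 0.01;0.003 0 0 0 0.01;0.003 0 0 0 0.01;0.003 0 0 0 0.01'
```

```text
time: 11.35
ee_pos: [0.563, 0.0295, 0.0651]
tcp_rot: [-180.0, 0.1, 102.6]
wrist_force: [-2.8, -6.0, 3.9]
opening: 0.022
grasp_force: 58.7
```

```bash
python3 -m pendant '0.001 -0.0003 -0.0006 0 0.01;0.002 -0.0003 -0.0006 0 0.01;0.003 -0.0003 -0.0006 0 0.01;0.003 -0.0003 -0.0006 0 0.01;0.003 -0.0003 -0.0006 0 0.01'
python3 -m pendant '0.001 0 0 0 0.01;0.002 0 0 0 0.01;0.002 0 0 0 0.01'
```

```text
time: 11.77
ee_pos: [0.5621, 0.0334, 0.0653]
tcp_rot: [-180.0, -0.0, 102.7]
wrist_force: [0.1, -0.2, -3.2]
opening: 0.0216
grasp_force: 58.8
time: 12.02
ee_pos: [0.5616, 0.0353, 0.0655]
tcp_rot: [-180.0, -0.0, 102.7]
wrist_force: [-0.2, 0.2, -3.2]
opening: 0.0219
grasp_force: 58.8
```

```bash
for i in 1 ; do python3 -m pendant '0.001 0 0 0 0.01;0.002 0 0 0 0.01;0.002 0 0 0 0.01'; python3 -m pendant '0.001 0 0 0 0.01;0.002 0 0 0 0.01;0.002 0 0 0 0.01';  done | grep -E "ee|wrist"
```

```text
ee_pos: [0.5612, 0.0372, 0.0656]
wrist_force: [-0.0, 0.1, -3.8]
ee_pos: [0.5609, 0.0387, 0.0657]
wrist_force: [0.3, -3.9, -3.2]
```

Seat contact (about 4 N). It now travels 4–10 mm to the stop.

```bash
(python3 -m pendant '0.001 0 0 0 0.01;0.002 0 0 0 0.01;0.002 0 0 0 0.01'; python3 -m pendant '0.0005 0 0 0 0.01;0.001 0 0 0 0.01;0.001 0 0 0 0.01') | grep -E "ee|wrist|time"
```

```text
time: 12.77
ee_pos: [0.5604, 0.0409, 0.0656]
wrist_force: [1.0, -3.8, -3.0]
time: 13.02
ee_pos: [0.5602, 0.042, 0.0656]
wrist_force: [1.3, -3.8, -2.8]
```

```bash
(python3 -m pendant '0.0005 0 0 0 0.01;0.001 0 0 0 0.01;0.001 0 0 0 0.01') | grep -E "ee|wrist|time"
```

```text
time: 13.27
ee_pos: [0.56, 0.0424, 0.0657]
wrist_force: [1.0, -6.3, -3.7]
```

```bash
(python3 -m pendant '0.0005 0 0 0 0.01;0.001 0 0 0 0.01;0.001 0 0 0 0.01') | grep -E "ee|wrist|time"
```

```text
time: 13.52
ee_pos: [0.56, 0.0425, 0.0658]
wrist_force: [2.2, -12.2, -3.3]
```

```bash
(python3 -m pendant '0.0004 0 0 0 0.01;0.0007 0 0 0 0.01;0.0007 0 0 0 0.01;0.0007 0 0 0 0.01') | grep -E "ee|wrist|time"
```

```text
time: 13.85
ee_pos: [0.56, 0.0426, 0.0658]
wrist_force: [2.2, -15.2, -3.4]
```

```bash
(python3 -m pendant '0.0003 0 0 0 0.01;0.0003 0 0 0 0.01;0.0003 0 0 0 0.01;0.0003 0 0 0 0.01;0.0003 0 0 0 0.01';python3 -m pendant '0 0 0 0 0.01;0 0 0 0 0.01;0 0 0 0 0.01;0 0 0 0 0.01;0 0 0 0 0.01') | grep -E "ee|wrist|time"
```

```text
time: 14.27
ee_pos: [0.56, 0.0426, 0.0658]
wrist_force: [3.0, -17.5, -3.4]
time: 14.68
ee_pos: [0.5599, 0.0426, 0.0658]
wrist_force: [2.3, -17.4, -2.9]
```

```bash
(python3 -m pendant '0 0 0 0 0.01;0 0 0 0 0.01;0 0 0 0 0.01;0 0 0 0 0.01;0 0 0 0 0.01';python3 -m pendant '0 0 0 0 0.01;0 0 0 0 0.01;0 0 0 0 0.01;0 0 0 0 0.01;0 0 0 0 0.01'
python3 -m pendant '-0.0008 0 0.0002 0 0.01;-0.0016 0 0.0004 0 0.01;-0.002 0 0.0004 0 0.01;-0.002 0 0.0004 0 0.01') | grep -E "ee|wrist|time"
```

```text
time: 15.1
ee_pos: [0.56, 0.0426, 0.0658]
wrist_force: [3.3, -17.7, -4.1]
time: 15.52
ee_pos: [0.56, 0.0426, 0.0658]
wrist_force: [2.3, -17.2, -3.7]
time: 15.85
ee_pos: [0.5601, 0.0424, 0.0653]
wrist_force: [1.2, -6.5, -3.2]
```

Pressed about 17.5 N for roughly a second. Releasing and rising.

```bash
(python3 -m pendant '0 0 0 0 0.024;0 0 0 0 0.03;0 0 0 0 0.04;0 0 0 0 0.05;0 0 0 0 0.05'
python3 -m pendant '0 0 -0.03 0 0.05;0 0 -0.07 0 0.05;0 0 -0.11 0 0.05;0 0 -0.15 0 0.02;0 0 -0.16 0 0') | grep -E "ee|wrist|time|open"
python3 - <<'E'
from h import *
to(.4403,-.0482,.225,102.5)
I={n:bot.camera_info(n) for n in("scene","side")}
for n in I:
    im=bot.camera(n);cv2.imwrite(f"pics/{n}2.png",im)
    for lo,hi in(((0,150,60),(8,255,255)),):
        for c,s in blobs(im,lo,hi,8):
            if 250<c[0]<330 and 150<c[1]<240: print(n,c,s)
E
python3 look.py w8
```

```text
time: 16.27
ee_pos: [0.56, 0.0432, 0.0654]
wrist_force: [-0.4, -1.2, -0.5]
opening: 0.0501
time: 16.68
ee_pos: [0.5612, 0.0432, 0.2323]
wrist_force: [0.7, 0.8, 1.4]
opening: 0.0267
d [-0.0626 -0.1381  0.0062] turn 0.17 len 0.152
scene [306.7 168.5] [302, 168, 10, 2, 17]
side [281.2 204.3] [278, 201, 7, 8, 31]
blue [618.4 129.4] [580, 45, 60, 138, 3956] [0.841  0.1666 0.045 ]
blue [324.5  87.1] [308, 77, 34, 21, 685] [0.5368 0.1399 0.045 ]
blue [302.7 135.1] [294, 128, 19, 16, 277] [0.5248 0.0899 0.045 ]
blue [345.9 135.1] [337, 128, 19, 16, 284] [0.5683 0.0996 0.045 ]
blue [305.1 232.9] [297, 224, 17, 19, 212] [ 0.5488 -0.0169  0.045 ]
blue [343.1 232.3] [336, 224, 17, 16, 197] [ 0.5911 -0.0067  0.045 ]
blue [326.1 269.4] [315, 256, 23, 22, 331] [ 0.5826 -0.0578  0.045 ]
red [632.7 165.1] [628, 162, 11, 8, 61]
red [485.5 266.4] [475, 257, 22, 19, 286]
red [203.7 294.5] [198, 288, 15, 16, 128]
```

View pics/w8.png

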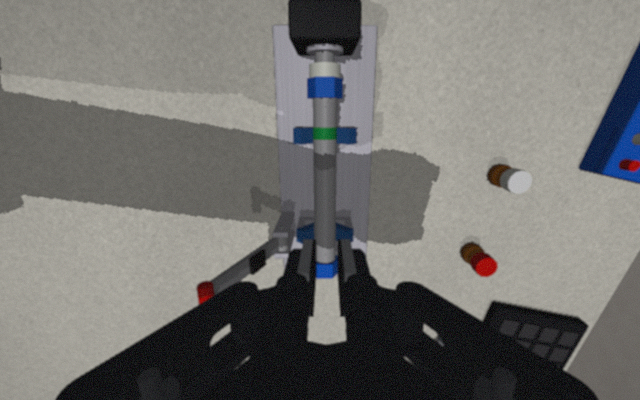

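The column lies in both saddles with its nut (324,87) against the white seat. The strap is still open, with its tab at (204,294). I move behind the tab with the fingers shut.

```bash
(python3 -m pendant '-0.016 -0.035 0 0 0;-0.032 -0.07 0 0 0;-0.048 -0.105 0 0 0;-0.063 -0.138 0 0 0;-0.063 -0.138 0 0 0'
python3 -m pendant '0 0 0.03 0 0;0 0 0.06 0 0;0 0 0.075 0 0;0 0 0.075 0 0') | grep -E "ee|wrist|time|open"
python3 -c "
from h import *
to(.4403,-.0482,.155,102.5)"
```

```text
time: 17.25
ee_pos: [0.4348, -0.0509, 0.2238]
wrist_force: [-0.4, -0.7, -0.0]
opening: -0.0001
time: 17.58
ee_pos: [0.4367, -0.0485, 0.145]
wrist_force: [-0.3, 0.1, 0.2]
opening: -0.0003
d [-0.0005  0.0035 -0.01  ] turn 0.15 len 0.011
```

```bash
(python3 -m pendant '0 0.01 0 0 0;0 0.02 0 0 0;0 0.03 0 0 0;0 0.04 0 0 0;0 0.05 0 0 0'
python3 -m pendant '0 0.01 0 0 0;0 0.02 0 0 0;0 0.03 0 0 0;0 0.04 0 0 0;0 0.05 0 0 0'
python3 -m pendant '0 0.008 0 0 0;0 0.016 0 0 0;0 0.023 0 0 0;0 0.023 0 0 0' ) | grep -E "ee|wrist|time|open"
python3 - <<'E'
from h import *
I={n:bot.camera_info(n) for n in("scene","side","wrist")}
for n in I:
    im=bot.camera(n);cv2.imwrite(f"pics/{n}3.png",im)
    for c,s in blobs(im,(0,150,60),(8,255,255),8):
        if n=="wrist" or( 250<c[0]<330 and 150<c[1]<240): print(n,c,s,plane(I[n],c,.14))
E
```

```text
time: 18.0
ee_pos: [0.4908, -0.0377, 0.1582]
wrist_force: [-19.4, 1.4, 62.8]
opening: -0.0003
time: 18.42
ee_pos: [0.5391, -0.0265, 0.1528]
wrist_force: [-2.6, -1.7, 0.3]
opening: 0.0001
time: 18.75
ee_pos: [0.5603, -0.0214, 0.1495]
wrist_force: [0.3, 0.0, -0.0]
opening: -0.0002
scene [305.6 188.9] [301, 187, 10, 4, 27] [ 0.57693128 -0.01927734  0.14      ]
side [313.7 197.3] [311, 195, 6, 6, 18] [ 0.5942774  -0.00794955  0.14      ]
wrist [562.2 247.1] [540, 231, 42, 33, 810] [0.66882655 0.01606628 0.14      ]
wrist [393.7 264.2] [381, 246, 27, 38, 582] [ 0.59093884 -0.01113654  0.14      ]
```

```bash
python3 - <<'E'
from h import *
I={n:bot.camera_info(n) for n in("scene","side","wrist")}
v={"scene":(305.6,188.9),"side":(313.7,197.3),"wrist":(393.7,264.2)}
X,e=tri([ray(I[n],v[n]) for n in v]);print(X,e)
O=np.array([.5585,.0425]);t=np.radians(102.5);d=np.array([np.cos(t),np.sin(t)]);n=np.array([-d[1],d[0]])
c=lambda p:((p[:2]-O)@d,(p[:2]-O)@n,p[2])
print("tab",c(X),"tcp",c(bot.get_obs()["ee_pos"]))
a=cv2.resize(cv2.imread("pics/scene3.png")[130:250,250:400],None,fx=2.6,fy=2.6)
b=cv2.imread("pics/wrist3.png")[100:412,200:600]
w=np.zeros((312,800,3),np.uint8);w[:,:390]=a[:312];w[:b.shape[0],400:]=b;cv2.imwrite("pics/c3.png",w)
E
```

```text
[ 0.5900371  -0.01355277  0.14534521] [np.float64(0.003604258127171011), np.float64(0.0023933670780875074), np.float64(0.0041814871099338504)]
tab (np.float64(-0.06154997564733076), np.float64(-0.01865750236800785), np.float64(0.1453452051508235)) tcp (np.float64(-0.06296266455512597), np.float64(0.013253672466180576), np.float64(0.1500667541318034))
```

View pics/c3.png

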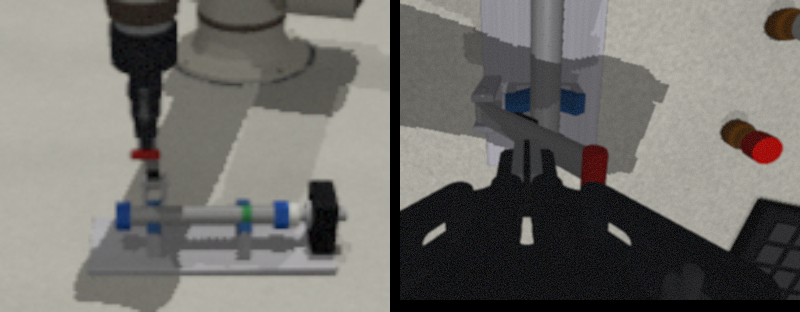

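The strap is past upright, with the tab at cradle (-0.062, -0.019, 0.145). I go up and over, then press from above.

```bash
(python3 -m pendant '0 -0.006 -0.025 0 0;0 -0.004 -0.05 0 0;0 0.02 -0.05 0 0;0 0.044 -0.05 0 0;0 0.044 -0.05 0 0'
python3 -m pendant '0 0 0 0 0;0 0 0.005 0 0') | grep -E "ee|wrist|time|open"
python3 - <<'E'
from h import *
O=np.array([.5585,.0425]);t=np.radians(102.5);d=np.array([np.cos(t),np.sin(t)]);n=np.array([-d[1],d[0]])
p=bot.get_obs()["ee_pos"];print((p[:2]-O)@d,(p[:2]-O)@n,p[2])
E
```

```text
time: 19.32
ee_pos: [0.6046, -0.0117, 0.1999]
wrist_force: [0.8, 0.4, -0.5]
opening: -0.0003
time: 19.48
ee_pos: [0.6019, -0.0123, 0.1959]
wrist_force: [0.4, -0.4, 0.8]
opening: 0.0003
-0.06292276320492203 -0.030470051810324174 0.1959068064771237
```

```bash
(python3 -m pendant '0 0 0.01 0 0;0 0.002 0.02 0 0;0 0.006 0.028 0 0;0 0.010 0.036 0 0;0 0.014 0.044 0 0'
python3 -m pendant '0 0.003 0.008 0 0;0 0.006 0.016 0 0;0 0.009 0.024 0 0;0 0.011 0.03 0 0;0 0.011 0.03 0 0') | grep -E "ee|wrist|time|open"
python3 - <<'E'
from h import *
O=np.array([.5585,.0425]);t=np.radians(102.5);d=np.array([np.cos(t),np.sin(t)]);n=np.array([-d[1],d[0]])
p=bot.get_obs()["ee_pos"];print((p[:2]-O)@d,(p[:2]-O)@n,p[2])
E
```

```text
time: 19.9
ee_pos: [0.6202, -0.0084, 0.1546]
wrist_force: [20.0, 4.9, 19.3]
opening: -0.0001
time: 20.32
ee_pos: [0.6347, -0.0052, 0.1258]
wrist_force: [31.6, 6.7, 12.4]
opening: -0.0001
-0.06311523203073498 -0.06409115849788637 0.12578259790202995
```

```bash
python3 - <<'E'
from h import *
I={n:bot.camera_info(n) for n in("scene","side","wrist")}
v={}
for n in I:
    im=bot.camera(n);cv2.imwrite(f"pics/{n}4.png",im)
    for c,s in blobs(im,(0,150,60),(8,255,255),6):
        if (n=="wrist" and c[0]<480) or( n!="wrist" and 250<c[0]<335 and 150<c[1]<240): print(n,c,s);v[n]=c
X,e=tri([ray(I[n],v[n]) for n in v]);print(X,e)
O=np.array([.5585,.0425]);t=np.radians(102.5);d=np.array([np.cos(t),np.sin(t)]);n=np.array([-d[1],d[0]])
c=lambda p:((p[:2]-O)@d,(p[:2]-O)@n,p[2])
print("tab",c(X),"tcp",c(bot.get_obs()["ee_pos"]),bot.get_obs()["wrist_force"])
a=cv2.resize(cv2.imread("pics/side4.png")[140:260,250:400],None,fx=2.6,fy=2.6)
b=cv2.imread("pics/wrist4.png")[88:400,200:600]
w=np.zeros((312,800,3),np.uint8);w[:,:390]=a[:312];w[:b.shape[0],400:]=b;cv2.imwrite("pics/c4.png",w)
E
```

```text
side [323.6 206.4] [320, 204, 7, 6, 16]
wrist [304.5 239.2] [296, 227, 20, 32, 312]
[ 0.62400896 -0.00296919  0.0934964 ] [np.float64(0.0038983252305835768), np.float64(0.003898325230583318)]
tab (np.float64(-0.05857011748552151), np.float64(-0.054114801628314856), np.float64(0.09349639716839757)) tcp (np.float64(-0.06315958045995555), np.float64(-0.06386387802042959), np.float64(0.1259191092822444)) [34.42529044  7.02617124 10.55944261]
```

View pics/c4.png

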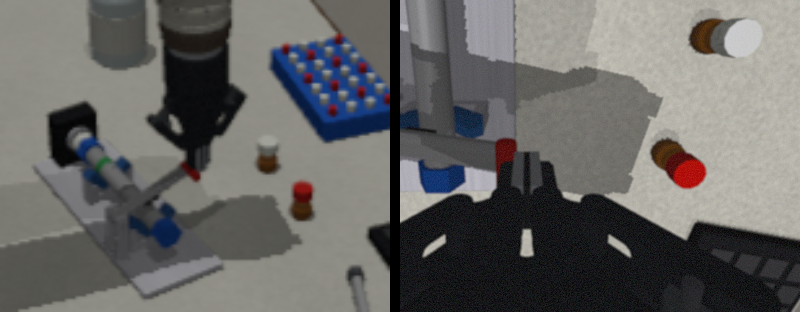

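The finger has slipped to the outside of the tab. I back off outward, rise, and come down squarely on top of it.

```bash
(python3 -m pendant '0 0.012 0 0 0;0 0.022 0 0 0;0 0.022 -0.02 0 0;0 0.01 -0.035 0 0;0 -0.004 -0.035 0 0'
python3 -m pendant '0 0 0 0 0;0 0 0 0 0;0 0 0.003 0 0') | grep -E "ee|wrist|time|open"
python3 - <<'E'
from h import *
I={n:bot.camera_info(n) for n in("side","wrist")}
v={}
for n in I:
    im=bot.camera(n);cv2.imwrite(f"pics/{n}5.png",im)
    for c,s in blobs(im,(0,150,60),(8,255,255),6):
        if (n=="wrist" and c[0]<480) or( n!="wrist" and 250<c[0]<335 and 150<c[1]<240): print(n,c,s);v[n]=c
O=np.array([.5585,.0425]);t=np.radians(102.5);d=np.array([np.cos(t),np.sin(t)]);n=np.array([-d[1],d[0]])
c=lambda p:((p[:2]-O)@d,(p[:2]-O)@n,p[2])
print("tcp",c(bot.get_obs()["ee_pos"]))
if len(v)>1: X,e=tri([ray(I[n],v[n]) for n in v]);print(X,e,"tab",c(X))
E
```

```text
time: 20.88
ee_pos: [0.6233, -0.0075, 0.158]
wrist_force: [0.2, -0.1, -0.2]
opening: 0.0003
time: 21.13
ee_pos: [0.6227, -0.0076, 0.1528]
wrist_force: [0.0, -0.3, -0.7]
opening: -0.0004
side [323.1 205.8] [320, 203, 7, 7, 22]
wrist [329.3 225.6] [321, 212, 17, 28, 308]
tcp (np.float64(-0.06268534461231794), np.float64(-0.05160308735195972), np.float64(0.1517262927170399))
[ 0.62408122 -0.00324353  0.09630713] [np.float64(0.0021593331137434043), np.float64(0.0021593331137433596)] tab (np.float64(-0.05885360117566936), np.float64(-0.054125974609660336), np.float64(0.0963071330529491))
```

```bash
(python3 -m pendant '0 0.002 0.01 0 0;0 0.003 0.02 0 0;0 0.003 0.026 0 0;0 0.003 0.032 0 0;0 0.003 0.036 0 0'
python3 -m pendant '0 0.001 0.002 0 0;0 0.001 0.004 0 0;0 0.001 0.006 0 0;0 0.001 0.006 0 0') | grep -E "ee|wrist|time|open"
```

```text
time: 21.65
ee_pos: [0.6253, -0.0069, 0.116]
wrist_force: [1.8, -0.0, 0.5]
opening: 0.0001
time: 21.98
ee_pos: [0.6265, -0.0067, 0.1111]
wrist_force: [0.5, 0.6, -0.3]
opening: 0.0002
```

```bash
python3 - <<'E'
from h import *
I={n:bot.camera_info(n) for n in("scene","side","wrist")}
v={}
for n in I:
    im=bot.camera(n);cv2.imwrite(f"pics/{n}6.png",im)
    for c,s in blobs(im,(0,150,60),(8,255,255),6):
        if (n=="wrist" and c[0]<480) or( n!="wrist" and 250<c[0]<335 and 150<c[1]<240): print(n,c,s);v[n]=c
O=np.array([.5585,.0425]);t=np.radians(102.5);d=np.array([np.cos(t),np.sin(t)]);n=np.array([-d[1],d[0]])
c=lambda p:((p[:2]-O)@d,(p[:2]-O)@n,p[2])
o=bot.get_obs();print("tcp",c(o["ee_pos"]),o["wrist_force"])
if len(v)>1: X,e=tri([ray(I[n],v[n]) for n in v]);print(X,e,"tab",c(X))
E
```

```text
scene [305.3 216. ] [301, 215, 10, 3, 25]
side [325.8 211.9] [324, 211, 4, 3, 8]
wrist [332.2 231.1] [323, 222, 19, 20, 210]
tcp (np.float64(-0.0628132873178376), np.float64(-0.05560268879900907), np.float64(0.11135044954685919)) [-0.62107381  0.26244443 -0.02889426]
[ 0.62971782 -0.00483178  0.07323649] [np.float64(0.005587040010357278), np.float64(0.004861823329852353), np.float64(0.0074972306439982945)] tab (np.float64(-0.06162418728121224), np.float64(-0.05928520499670885), np.float64(0.07323649089466892))
```

The tab is following down. Continuing.

```bash
(python3 -m pendant '0 0 0.002 0 0;0 0 0.004 0 0;0 0 0.005 0 0;0 0 0.005 0 0'
python3 -m pendant '0 0 0.001 0 0;0 0 0.002 0 0;0 0 0.002 0 0') | grep -E "ee|wrist|time|open"
```

```text
time: 22.47
ee_pos: [0.6264, -0.0068, 0.106]
wrist_force: [-0.1, 0.7, 0.1]
opening: -0.0001
time: 22.72
ee_pos: [0.6264, -0.0067, 0.1041]
wrist_force: [2.1, -0.7, 0.1]
opening: -0.0003
```

```bash
(python3 -m pendant '0 0 0.001 0 0;0 0 0.001 0 0;0 0 0.001 0 0';python3 -m pendant '0 0 0.001 0 0;0 0 0.001 0 0;0 0 0.001 0 0') | grep -E "ee|wrist|time|open"
```

```text
time: 22.97
ee_pos: [0.6263, -0.0068, 0.1031]
wrist_force: [0.5, -0.0, 1.0]
opening: 0.0001
time: 23.22
ee_pos: [0.6263, -0.0067, 0.1021]
wrist_force: [0.4, 0.8, 0.7]
opening: 0.0001
```

```bash
(python3 -m pendant '0 0 0.001 0 0;0 0 0.001 0 0;0 0 0.001 0 0';python3 -m pendant '0 0 0.001 0 0;0 0 0.001 0 0;0 0 0.001 0 0') | grep -E "ee|wrist|time|open"
```

```text
time: 23.47
ee_pos: [0.6263, -0.0068, 0.1011]
wrist_force: [1.3, -1.1, 0.5]
opening: 0.0
time: 23.72
ee_pos: [0.6264, -0.0068, 0.1001]
wrist_force: [-0.1, -1.1, 0.0]
opening: 0.0002
```

```bash
(python3 -m pendant '0 0 0.001 0 0;0 0 0.001 0 0;0 0 0.001 0 0') | grep -E "ee|wrist|time|open"
```

```text
time: 23.97
ee_pos: [0.6264, -0.0068, 0.0994]
wrist_force: [-0.7, -1.4, 2.2]
opening: -0.0001
```

```bash
(python3 -m pendant '0 0 0.0007 0 0;0 0 0.0007 0 0;0 0 0.0007 0 0') | grep -E "ee|wrist|time|open"
```

```text
time: 24.22
ee_pos: [0.6265, -0.0068, 0.099]
wrist_force: [-1.5, 0.0, 5.3]
opening: -0.0002
```

```bash
(python3 -m pendant '0 0 0.0007 0 0;0 0 0.0007 0 0;0 0 0.0007 0 0') | grep -E "ee|wrist|time|open"
```

```text
time: 24.47
ee_pos: [0.6266, -0.0067, 0.0988]
wrist_force: [-2.8, 0.5, 7.3]
opening: 0.0
```

```bash
(python3 -m pendant '0 0 0.0006 0 0;0 0 0.0006 0 0;0 0 0.0006 0 0') | grep -E "ee|wrist|time|open"
```

```text
time: 24.72
ee_pos: [0.6266, -0.0067, 0.0986]
wrist_force: [-3.5, 0.9, 9.9]
opening: 0.0002
```

```bash
(python3 -m pendant '0 0 0.0004 0 0;0 0 0.0004 0 0;0 0 0.0004 0 0;0 0 0.0004 0 0;0 0 0.0004 0 0') | grep -E "ee|wrist|time|open"
```

```text
time: 25.13
ee_pos: [0.6267, -0.0067, 0.0985]
wrist_force: [-3.0, -0.6, 11.7]
opening: -0.0
```

```bash
(python3 -m pendant '0 0 0.0001 0 0;0 0 0.0001 0 0;0 0 0.0001 0 0;0 0 0.0001 0 0;0 0 0.0001 0 0';python3 -m pendant '0 0 0 0 0;0 0 0 0 0;0 0 0 0 0;0 0 0 0 0;0 0 0 0 0'; python3 -m pendant '0 0 -0.004 0 0;0 0 -0.02 0 0;0 0 -0.06 0 0;0 0 -0.1 0 0;0 0 -0.14 0 0';python3 -m pendant '-0.02 0 -0.02 0 0;-0.05 0 -0.02 0 0;-0.05 0 -0.02 0 0;-0.05 0 -0.02 0 0') | grep -E "ee|wrist|time"
python3 look.py w9
python3 - <<'E'
from h import *
I={n:bot.camera_info(n) for n in("scene","side")};I["w9"]=np.load("w9.npz")
ims={"scene":bot.camera("scene"),"side":bot.camera("side"),"w9":cv2.imread("pics/w9.png")}
v={}
for n in I:
    for c,s in blobs(ims[n],(0,150,60),(8,255,255),6):
        if (n=="w9" and c[0]<430) or( n!="w9" and 250<c[0]<335 and 150<c[1]<240): print(n,c,s);v[n]=c
O=np.array([.5585,.0425]);t=np.radians(102.5);d=np.array([np.cos(t),np.sin(t)]);n=np.array([-d[1],d[0]])
X,e=tri([ray(I[n],v[n]) for n in v]);print(e,"tab",(X[:2]-O)@d,(X[:2]-O)@n,X[2])
cv2.imwrite("pics/scene9.png",ims["scene"])
a=cv2.resize(ims["side"][140:260,250:400],None,fx=2.6,fy=2.6)
w=np.zeros((400,800,3),np.uint8);w[:312,:390]=a[:312];w[:,400:]=ims["w9"][:,100:500];cv2.imwrite("pics/c5.png",w)
E
```

```text
time: 25.55
ee_pos: [0.6267, -0.0068, 0.0984]
wrist_force: [-4.3, 1.6, 12.8]
time: 25.97
ee_pos: [0.6266, -0.0068, 0.0984]
wrist_force: [-3.9, 0.3, 12.2]
time: 26.38
ee_pos: [0.6258, -0.0067, 0.2377]
wrist_force: [0.7, 0.5, 1.0]
time: 26.72
ee_pos: [0.6376, -0.0567, 0.2562]
wrist_force: [-0.4, 0.3, 0.1]
blue [596.2  43.7] [544, 0, 96, 92, 5737] [0.8759 0.1433 0.045 ]
blue [249.8  16.2] [240, 6, 20, 22, 342] [0.524  0.0907 0.045 ]
blue [294.2  16.5] [285, 6, 20, 22, 381] [0.5677 0.1001 0.045 ]
blue [279.2 164.6] [265, 156, 29, 18, 452] [ 0.5783 -0.0513  0.045 ]
red [591.9  51.7] [587, 48, 11, 9, 72]
red [330.7 135.1] [326, 122, 10, 32, 200]
red [445.6 167.6] [435, 157, 22, 22, 312]
scene [305.8 219. ] [301, 218, 11, 3, 32]
side [324.7 213.1] [322, 210, 6, 7, 18]
w9 [330.6 136.6] [326, 122, 10, 32, 228]
[np.float64(0.0011937657542958702), np.float64(0.0008674820048896545), np.float64(0.0014069803151086138)] tab -0.06315116150942574 -0.05936185710083549 0.06781523890136762
```

View pics/c5.png

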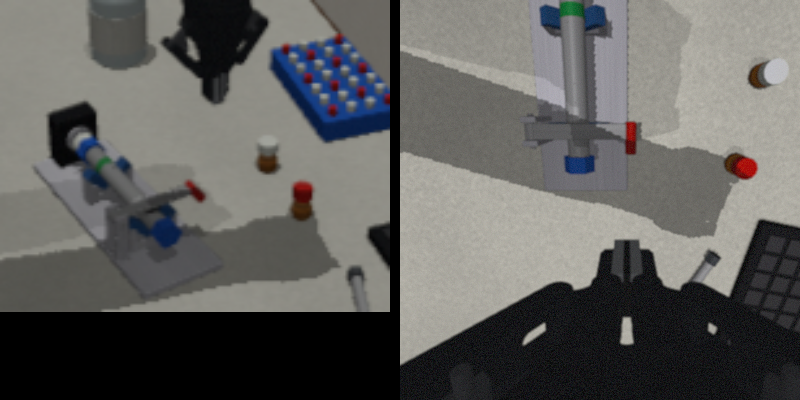

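The strap is closed, with its tab at cradle (-0.063, -0.059, 0.068), and the column is in both saddles against the seat. Handing in.

```bash
python3 -c "
from workcell import bot
print(bot.job_done())"
```

```text
the job is handed in; nothing more can be done
None
```

The job is handed in at about 27 s (no verdict was returned): the column lies in both saddles, the seat was pressed home at its stop with about 17.5 N for roughly a second, and the strap was closed with about 12 N on the tab. Two contacts were harder than planned: about 63 N upward on the wrist as the strap swung past upright, and about 35 N when the closed fingers slipped off the tab once. I couldn't tell whether the 63 N fell on the fingers or on the gripper's body, which has a 40 N limit.

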